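# Clamp the heat sink in the bonding fixture

## Robot

A 6-joint arm with a two-finger parallel gripper is mounted at the origin on a cart in front of the work surface, level with it; the furniture and walls round the work are solid. World frame = base frame: x ahead of the robot, y to its left, z up, the work surface at z = 0. Lengths are in m, angles in rad, forces in N, time in s.
With the tool pointing down it reaches from about 0.35 to 0.775 m from the base axis. Payload 7.3 kg.
Tool frame: the origin (TCP) lies on the centre line of the jaws, within the pads' length; the fingertips stand 17 mm ahead of it and the grasp point (between the pads) lies 2 mm behind it (robot.tip_extent is the distance from the TCP to the fingertips, in m); z points along the fingers, y is the line along which they close (so a half turn about z gives the same grasp; the last joint's range is limited). The gripper opens to 92 mm and grips with 3 to 60 N. Pads are 19 mm wide; open, the fingers measure 130 mm over their backs; the gripper's body (75 mm by 190 mm) begins 47 mm behind the grasp point.
Start: joints at [1.073, 0.342, 1.524, -0, 1.275, -0.146], TCP at [0.181, 0.493, 0.244] pointing down, gripper open.
Joint ranges: [-2.53, 2.53], [-0.77, 2.02], [0.04, 2.7], [-1, 4.14], [0.28, 2.66], [-3.11, 3.11]. Speed limits (rad/s): [2.57, 2.57, 3.14, 3.14, 3.14, 3.14].

## Interface

Orientations are given as [roll, pitch, yaw] about the fixed x, y, z axes, in that order (R = Rz(yaw) Ry(pitch) Rx(roll)).
In Python, from cell import robot gives the robot as it stands.
- The arm moves only by the tool step_arm, never from a script. Its argument "motion" is a list of rows, each a list of 2 entries, a list of its own where there are three numbers: the shift along the tool's x, y, z in units of 60 mm (1.0 is 60 mm), then the turn about the tool's z in rad. In form: [[[x, y, z], spin], ...]. A call has 1 to 10 rows; each row is the pose to reach, as a shift and turn from the pose commanded when the call began, along the tool's axes at that moment; what a row does not reach only later rows make up. A row lasts 1/8 s, in which the tool goes at most 62.5 mm and 10.7 degrees, less where a joint would pass 70% of its speed; a pose out of reach is approached as far as the arm can. A call with a gripper value outside its range is refused whole. "hand" is the closure in counts, from 0 (fully open) to 255 (shut), set as the call begins (left out, the last holds). The fingers move at their own pace and stop on an object; "squeeze" is the grip in N (left out, the last holds). Time passes only in rows, so rows that repeat a pose let the fingers close. It gives the time, the measured TCP pose, the force, the opening and the grip force at its end, in the units of the state.
- robot.observe(): the state, without advancing time (a new reading comes with each control period).
- robot.read_camera(name): name is "scene" or "top"; returns a dict with "pixels" (384x512x3 uint8, red, green, blue), "intrinsics" (3x3 intrinsics, pixels), "xyz" and "rotation" of the camera in the world. Camera axes: x right, y up, looking along -z (the intrinsics and any distortion apply to the point x, -y, -z); pixel columns grow to the right and rows downward; lengths in m; the calibration is good to about 2 mm. A picture is of the moment at which its call begins. There is no depth.
- robot.hand_in(): hands the job in; it is judged then, once.
The state is a dict: "time": time; "qpos": joint angles; "qvel": joint speeds; "joint_efforts": joint torques, N m; "tool_pos": TCP position; "tool_rot": TCP orientation; "contact_force": force on the tool from outside, world axes, zero at the start; "torque": the same for the moment, N m; "opening": finger opening in m; "grip_force": force on a finger pad.
Only numpy, scipy, OpenCV 4.12 (cv2) and the standard library are available. Lean on these libraries where they do the work, as an engineer would, in place of code of your own. Each camera call takes 0.05 s, during which the arm holds its last target. There are 200 camera calls.

## Task

Close the clamp over the finned heat sink on the aluminium bonding fixture: with a finger, push the upright steel strap over until it lies fully down on the heat sink, then push the cam lever at the other end all the way down over the strap's end. Do not lift the heat sink or shift it out of its pocket, and leave the things round the fixture where they are.

Things in the scene. Friction and masses are not known exactly. Their poses are not given: they have to be found in the camera images.
- fixture: Bonding fixture, bolted down: an aluminium base plate 220 (x) x 90 (y) x 10 mm. Origin: centre of its underside, on the bench top. Its x axis runs level along the plate from the strap hinge (x = -85 mm) to the cam lever (x = +72 mm), its y axis level across it, z up. In the middle the heat sink sits in a pocket of four low fences; the fixture turns about z from scene to scene.
- strap_hinge (a point): Hinge axis of the clamp strap, parallel to the fixture's y axis: at (-85, 0, 47) mm in the fixture frame, between two clevis plates that reach out to y = +-21.5 mm and up to z = 57 mm.
- strap (a joint): Angle of the clamp strap, rad. 0: strap lies level along the fixture's +x, its rubber pad on the heat sink (hard stop); pi/2: upright; more: it leans back, away from the lever (stop at 2.1). It starts at 1.6 to 1.85. A stiff hinge (0.12 N m of friction): the strap stays where it is left and takes 1 to 2 N at its end to swing, all the way down.
- strap_tip (a point): Middle of the free end of the strap, 145 mm from the hinge axis. The strap is a flat steel bar 28 mm wide, 8 mm thick, centred on the line from hinge to tip; shut, its top is 51 mm above the bench. A screw head 1.5 mm proud sits on its outer face 85 mm from the hinge.
- lever_pivot (a point): Pivot axis of the cam lever, parallel to the fixture's y axis: at (72, 0, 58) mm in the fixture frame, between two cheeks that reach out to y = +-16 mm (pin to +-20 mm) and up to z = 69 mm.
- lever (a joint): Angle of the cam lever, rad. 0: fully down, the lever points along the fixture's -x and lies over the strap's end (hard stop); about pi/2: upright; more: it leans out, away from the strap (stop at 2.15). It starts at 1.6 to 1.85. A stiff pivot (0.2 N m of friction): it stays where it is left and takes about 3 N near its tip to swing. It lies over the strap, so pushed down first it keeps the strap from closing.
- lever_tip (a point): Centre of the end of the lever's black handle. Handle: last 35 mm of the lever, 24 mm wide, 14 mm thick; a 11 mm rod joins it to the pivot. With the lever at 0 the tip is 88 mm from the pivot along the fixture's -x and 17 mm above it; with the lever at angle a this offset is turned up by a about the pivot.
- heat_sink: Loose white finned heat sink 40 x 50 x 27 mm, origin at the centre of its underside, seated in the pocket on the base plate (10 mm above the bench, under the strap); it must stay there.
- jar: White flux jar with a yellow lid, 44 mm across, 44 mm tall, loose beside the fixture; origin at the centre of its underside (as for the next five).
- terminals: Light grey terminal block, 14 x 44 x 17 mm, loose beside the fixture.
- cutters: Red side cutters lying flat, 50 x 120 x 12 mm, loose beside the fixture.
- tweezers: Dark tweezers lying flat, 12 x 125 x 10 mm, loose beside the fixture.
- tape: Amber tape roll lying flat, 78 mm across, 19 mm high, to the right.
- magnifier: Black loupe, 38 mm across, 32 mm tall, to the right.
Mind the look-alikes: they are no part of the job. What is shaped like the heat_sink but purple or red is not meant.

How it is judged:
By the outcome, as a careful person would: the job done as asked, in the order asked, and still so for the second after the job is handed in, with the robot touching nothing.
It also fails if it takes over 48 s, if anything falls off the work surface, if the arm or the gripper's body presses on something with over 40 N, if the wrist force passes 120 N, or if a joint passes its speed limit or range.

## Working session

There is one attempt and no reset: what is moved stays moved. The work goes in short steps, Python scripts to look and compute and a tool call to move; the robot and the scene stay as the last step left them, time stands still between calls to the robot, and variables do not carry over. Pictures are saved under pics/ and viewed, at most 10 in all, crops included, and the job is handed in when it is done.

Besides the shell and the picture viewer there is one more tool, called after "Emit:" as name(argument=value, ...), one argument or row to a line, values as JSON. step_arm: Moves the arm, as the interface text tells. Its arguments: {"type":"object","properties":{"motion":{"type":"array"},"hand":{"type":"number"},"squeeze":{"type":"number"}},"required":["motion"]}

```bash
mkdir -p pics
python3 - <<'E'
from cell import robot
import cv2,numpy as np
for n in("scene","top"):
    c=robot.read_camera(n); cv2.imwrite(f"pics/{n}0.png",c["pixels"][:,:,::-1]); np.savez(f"{n}0.npz",**{k:np.array(v) for k,v in c.items()})
    print(n,c["intrinsics"],c["xyz"],c["rotation"],[k for k in c])
s=robot.observe();print(s["tool_pos"],s["tool_rot"],s["time"],s["opening"])
E
```

```text
scene [[350.87883791   0.         254.06976607]
 [  0.         350.87883791 191.77786687]
 [  0.           0.           1.        ]] [ 0.19699878 -0.60099546  0.48038967] [ 1.09002696  0.01736348 -0.44808165] ['pixels', 'intrinsics', 'xyz', 'rotation']
top [[355.9678431    0.         257.99193607]
 [  0.         355.9678431  192.4088453 ]
 [  0.           0.           1.        ]] [0.4361498  0.13024512 1.029099  ] [ 0.12533464 -0.01388723 -1.57436448] ['pixels', 'intrinsics', 'xyz', 'rotation']
[0.18072804 0.49252745 0.24313041] [-3.14021344e+00 -1.65029561e-04  2.78981208e+00] 0.1 0.09165711460532736
```

View pics/scene0.png

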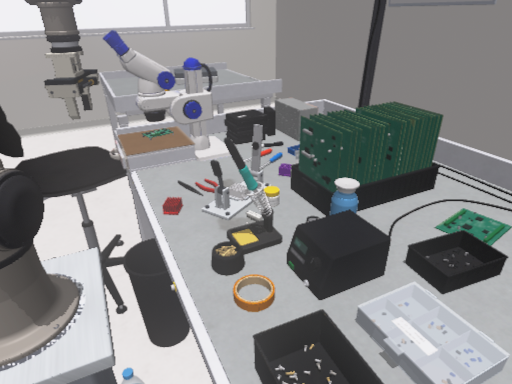

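View pics/top0.png

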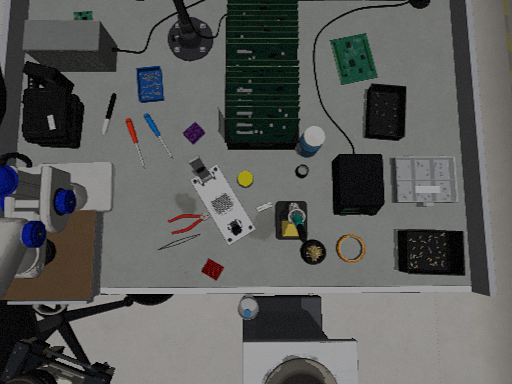

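Top view: the white fixture plate runs from about (200,165) to (240,240), the steel upright is near (195,165), the dark lever near (236,228), and the yellow jar, terminal block, cutters and tweezers lie around it. Next I'll enlarge both views.

Run:
```python
import cv2
a=cv2.imread("pics/top0.png")[145:265,150:290];b=cv2.imread("pics/scene0.png")[110:250,170:300]
cv2.imwrite("pics/topc.png",cv2.resize(a,None,fx=5,fy=5,interpolation=2)[:600]);cv2.imwrite("pics/scenec.png",cv2.resize(b,None,fx=4.2,fy=4.2,interpolation=2))
```

```text
(no output)
```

View pics/topc.png

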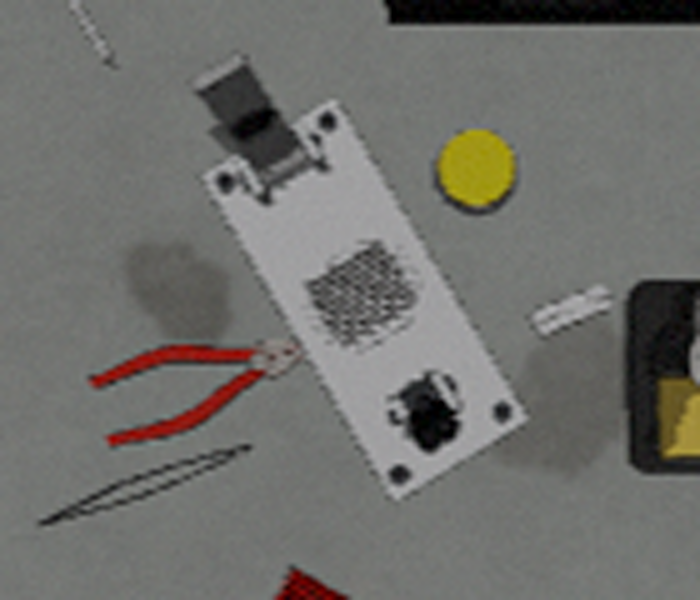

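View pics/scenec.png

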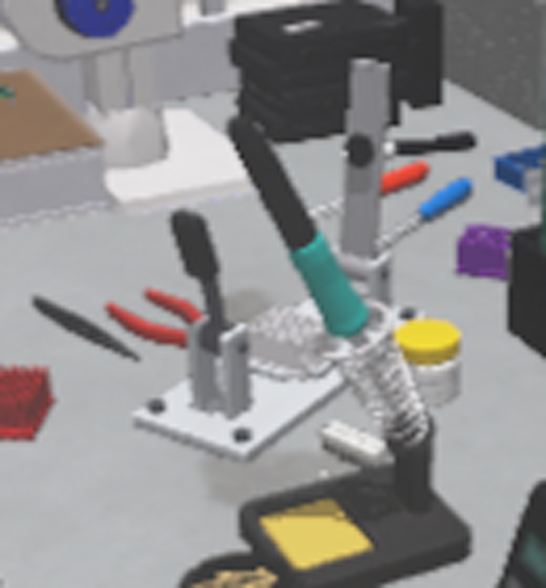

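The crops show the plate corners in the top crop at (203,178), (337,100), (527,420) and (397,500). The strap end edge is at about (220,72) and leans outward, the lever knob is at (435,430), and a soldering-iron stand lies to the right. In the scene crop, the strap tip is at (370,63) and the lever tip at (187,215).

```bash
cat > h.py <<'E'
import numpy as np
from scipy.spatial.transform import Rotation as R
def cam(n):
    c=np.load(n+"0.npz");return c["intrinsics"],c["xyz"],R.from_euler("xyz",c["rotation"]).as_matrix()
def ray(n,uv):
    K,o,M=cam(n);d=np.linalg.inv(K)@[uv[0],uv[1],1];return o,M@(d*[1,-1,-1])
def onz(n,uv,z):
    o,d=ray(n,uv);return o+d*(z-o[2])/d[2]
def proj(n,p):
    K,o,M=cam(n);q=K@((M.T@(np.array(p)-o))*[1,-1,-1]);return q[:2]/q[2]
T=lambda u,v:(150+(u-2)/5,145+(v-2)/5)
S=lambda u,v:(170+(u-1.6)/4.2,110+(v-1.6)/4.2)
E
python3 - <<'E'
from h import *
A,B,C,D=[onz("top",T(*p),.01) for p in((203,178),(337,100),(527,420),(397,500))]
c=(A+B+C+D)/4;L=(C+D-A-B)/2;W=(A+D-B-C)/2
print(c,np.linalg.norm(L),np.linalg.norm(W),np.linalg.norm((B-A)),np.linalg.norm(D-C))
w=(B+C-A-D)/2
x=np.arctan2(L[1],L[0]);x2=np.arctan2(w[1],w[0]);print("yaw",x,x2,x2-x)
yaw=x; ex=np.array([np.cos(yaw),np.sin(yaw),0]);ey=np.array([-ex[1],ex[0],0]);ez=np.array([0,0,1.]);o=c-ez*.01
np.savez("fix.npz",o=o,yaw=yaw)
F=lambda x,y,z:o+ex*x+ey*y+ez*z
print("hinge",F(-.085,0,.047),"pivot",F(.072,0,.058))
# angle: intersect rays with plane y=0
for nm,t,s in(("strap",T(220,72),S(370,63)),("lever",T(435,430),S(187,215))):
    for n,uv in(("top",t),("scene",s)):
        p,d=ray(n,uv);q=p+d*np.dot(o-p,ey)/np.dot(d,ey);print(nm,n,"fix xz",np.dot(q-o,ex),q[2])
for a in(1.6,1.7,1.8):
    s=F(-.085+.145*np.cos(a),0,.047+.145*np.sin(a));v=np.array([-.088*np.cos(a)+.017*np.sin(a)*0,0])
    l=F(.072-.088*np.cos(a)+.017*np.sin(a),0,.058+.088*np.sin(a)+.017*np.cos(a))
    print(a,s,l,[proj(n,p).round(1) for p in(s,l) for n in("top","scene")])
print(T(220,72),S(370,63),T(435,430),S(187,215))
for n,uv in(("jar",onz("top",T(477,170),.044)),("term",onz("top",T(572,310),.017)),("iron stand r",onz("top",T(640,480),.02)),("mag",onz("top",(313,250),.03))):print(n,uv)
E
```

```text
[0.53077686 0.2172183  0.01      ] 0.21624087683866164 0.08787509282934547 0.08949006492677866 0.08626173793602143
yaw -2.5988862820278853 -1.0287050055931777 1.5701812764347076
hinge [0.60356356 0.26111701 0.047     ] pivot [0.46912224 0.18003351 0.058     ]
strap top fix xz -0.11044025126872183 0.17891361304625375
strap scene fix xz -0.10754576827458368 0.18844336344896018
lever top fix xz 0.09169751874467495 0.16356730607615744
lever scene fix xz 0.0927334302401148 0.14889154683032568
1.6 [0.60718913 0.26330364 0.19193817] [0.45237076 0.16993045 0.14546609] [array([197.2, 165.3]), array([254.2, 125.1]), array([236.9, 230.7]), array([214.5, 161.9])]
1.7 [0.6195616  0.27076566 0.1907914 ] [0.44497708 0.16547122 0.14307615] [array([194.2, 160.3]), array([257. , 124.2]), array([238.7, 233.7]), array([212.4, 164. ])]
1.8 [0.63177423 0.27813127 0.18820791] [0.43782465 0.16115748 0.13983616] [array([191.4, 155.5]), array([259.7, 123.8]), array([240.5, 236.6]), array([210.3, 166.4])]
(193.6, 159.0) (257.7142857142857, 124.61904761904762) (236.6, 230.6) (214.14285714285714, 160.8095238095238)
jar [0.59929115 0.1523862  0.044     ]
term [0.52280179 0.09874092 0.017     ]
iron stand r [0.42658303 0.06112702 0.02      ]
mag [ 0.40043145 -0.03636126  0.03      ]
```

Run:
```python
from h import *
f=np.load("fix.npz");o=f["o"];y=float(f["yaw"]);M=R.from_euler("z",y).as_matrix()
def tri(a,b):
    p,d=ray("top",a);q,e=ray("scene",b)
    s=np.linalg.lstsq(np.c_[d,-e],q-p,rcond=None)[0];u=p+d*s[0];v=q+e*s[1];m=(u+v)/2;return m.round(3),"fix",(M.T@(m-o)).round(3),"gap",np.linalg.norm(u-v).round(3)
print("iron teal",tri((298,220),(248,177)));print("iron end",tri((293,208),(227,139)))
print("rack top near-left",tri((227,130),(303,125)));print("rack base z0",onz("top",(226,149),0.0),onz("top",(226,149),0.1),onz("scene",(291,181),0))
p=R.from_euler("xyz",[-3.14021344e+00,-1.65e-4,2.78981208]).as_matrix();c=np.array([.18072804,.49252745,.24313041])
for g in((-.15,0,.28),):
    t=o+M@np.array(g);print("goal",t,np.hypot(*t[:2]),"tool shift/60mm",p.T@(t-c)/.06)
```

```text
iron teal (array([0.477, 0.021, 0.161]), 'fix', array([0.148, 0.14 , 0.161]), 'gap', np.float64(0.002))
iron end (array([0.473, 0.051, 0.242]), 'fix', array([0.135, 0.113, 0.242]), 'gap', np.float64(0.056))
rack top near-left (array([0.704, 0.187, 0.195]), 'fix', array([-0.133,  0.116,  0.195]), 'gap', np.float64(0.025))
rack base z0 [0.69526632 0.20960041 0.        ] [0.67008735 0.20188927 0.1       ] [0.72281927 0.24503507 0.        ]
goal [0.65922397 0.29468661 0.28      ] 0.7220917115236121 tool shift/60mm [-8.62261779 -0.34834774 -0.61543605]
```

Emit:
step_arm(
  motion=[
    [[-0.2,0,-0.6],-0.1],
    [[-1,0,-1],-0.2],
    [[-1.9,0,-1],-0.3],
    [[-2.8,-0.1,-1],-0.4],
    [[-3.7,-0.2,-1],-0.5],
    [[-4.6,-0.3,-1],-0.6],
    [[-5.5,-0.4,-1],-0.7],
    [[-6.4,-0.4,-1],-0.8],
    [[-7.3,-0.4,-1],-0.894],
    [[-7.8,-0.4,-1],-0.894],
  ],
  hand=255,
  squeeze=10,
)

```text
time: 1.35
tool_pos: [0.614, 0.3073, 0.3023]
tool_rot: [3.142, -0.002, -2.6]
contact_force: [0.4, 0.2, 0.4]
opening: 0.0009
grip_force: 0.0
```

```bash
cat > st.py <<'E'
from cell import robot
from h import *
f=np.load("fix.npz");o=f["o"];M=R.from_euler("z",float(f["yaw"])).as_matrix()
def st():
    s=robot.observe();r=s["tool_rot"];print("t",s["time"],"fixTCP mm",(M.T@(np.array(s["tool_pos"])-o)*1e3).round(1),"yawerr",round(r[2]-float(f["yaw"]),4),"F",np.round(s["contact_force"],1),"q",np.round(s["qpos"],2),"open",s["opening"])
if __name__=="__main__":st()
E
python3 st.py
```

```text
t 1.35 fixTCP mm [-117.8  -34.1  302.3] yawerr -0.0015 F [0.4 0.2 0.4] q [ 0.35  0.64  0.88 -0.    1.63 -1.76] open 0.0008961443644696949
```

Emit:
step_arm(
  motion=[
    [[-0.45,-0.43,0],0],
    [[-0.45,-0.43,0.5],0],
    [[-0.45,-0.43,1.0],0],
    [[-0.45,-0.43,1.5],0],
    [[-0.45,-0.43,2.0],0],
    [[-0.45,-0.43,2.0],0],
  ],
)

```text
time: 2.1
tool_pos: [0.6469, 0.3004, 0.1803]
tool_rot: [3.14, -0.007, -2.599]
contact_force: [0.2, 0.1, 0.9]
opening: 0.0006
grip_force: 0.0
```

Run:
```python
from st import *
import cv2
st()
a=robot.read_camera("scene")["pixels"][70:250,160:340,::-1];b=robot.read_camera("top")["pixels"][110:265,130:330,::-1]
a=cv2.resize(a,(400,400),interpolation=2);b=cv2.resize(b,(400,310),interpolation=2);cv2.imwrite("pics/p1.png",np.hstack([a,np.vstack([b,np.zeros((90,400,3),np.uint8)])]))
```

```text
t 2.1 fixTCP mm [-142.4  -11.2  180.3] yawerr -0.0006 F [0.2 0.1 0.9] q [ 0.33  0.75  0.99  0.    1.4  -1.79] open 0.0006156445287333101
```

View pics/p1.png

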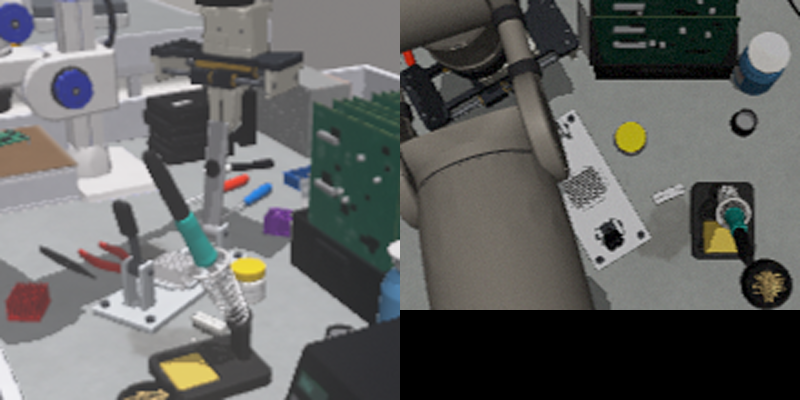

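The gripper stands closed behind the upright strap, clear of the rack. The iron leans toward the robot, away from the fixture. Now I'll push the strap over.

Emit:
step_arm(
  motion=[
    [[0.33,0,0],0],
    [[0.58,0,0.02],0],
    [[0.77,0,0.05],0],
    [[1.04,0,0.06],0],
    [[1.27,0,0.1],0],
    [[1.53,0,0.18],0],
    [[1.74,0,0.27],0],
    [[1.97,0,0.42],0],
    [[2.15,0,0.57],0],
    [[2.15,0,0.57],0],
  ],
)

```text
time: 3.45
tool_pos: [0.5383, 0.2344, 0.151]
tool_rot: [-3.141, 0.002, -2.6]
contact_force: [0.2, 0.4, -0.9]
opening: 0.0007
grip_force: 0.0
```

```bash
python3 st.py
```

```text
t 3.45 fixTCP mm [-15.3 -10.8 151. ] yawerr -0.0006 F [ 0.2  0.4 -0.9] q [ 0.28  0.54  1.48  0.    1.12 -1.83] open 0.0006700588913064296
```

Emit:
step_arm(
  motion=[
    [[0.18,0,0.19],0],
    [[0.32,0,0.38],0],
    [[0.44,0,0.62],0],
    [[0.53,0,0.84],0],
    [[0.58,0,1.07],0],
    [[0.6,0,1.2],0],
    [[0.6,0,1.27],0],
    [[0.6,0,1.27],0],
  ],
)

```text
time: 4.45
tool_pos: [0.5071, 0.2158, 0.0731]
tool_rot: [3.141, -0.0, -2.599]
contact_force: [0.2, -0.8, -0.6]
opening: 0.0006
grip_force: 0.0
```

Run:
```python
from st import *
import cv2
st()
a=robot.read_camera("scene")["pixels"][90:240,170:320,::-1];b=robot.read_camera("top")["pixels"][140:265,150:290,::-1]
a=cv2.resize(a,(400,400),interpolation=2);b=cv2.resize(b,(400,357),interpolation=2);cv2.imwrite("pics/p2.png",np.hstack([a,np.vstack([b,np.zeros((43,400,3),np.uint8)])]))
```

```text
t 4.45 fixTCP mm [ 21.  -11.   73.1] yawerr -0.0005 F [ 0.2 -0.8 -0.6] q [ 0.26  0.58  1.66  0.    0.9  -1.85] open 0.0006413286537208755
```

View pics/p2.png

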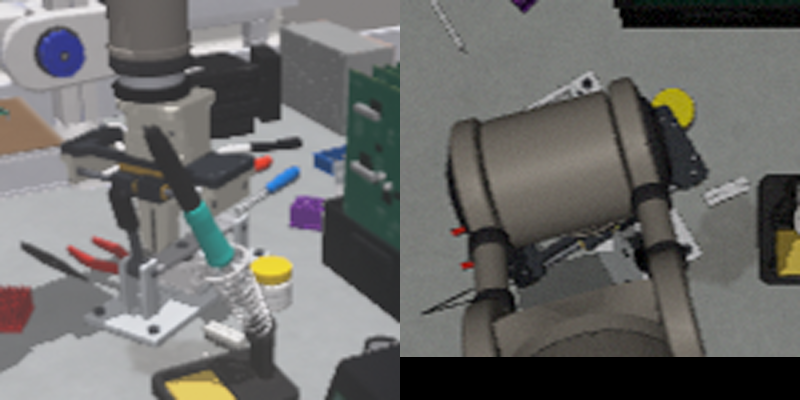

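The strap has swung nearly flat under the finger and the lever is still upright. I'll press down the last few mm while watching the force.

Emit:
step_arm(
  motion=[
    [[0,0,0.05],0],
    [[0,0,0.08],0],
    [[0,0,0.08],0],
    [[0,0,0.08],0],
  ],
)

```text
time: 5.05
tool_pos: [0.507, 0.2157, 0.0685]
tool_rot: [3.141, -0.0, -2.599]
contact_force: [-0.2, -0.1, -0.9]
opening: 0.0007
grip_force: 0.0
```

Emit:
step_arm(
  motion=[
    [[0,0,0.03],0],
    [[0,0,0.05],0],
    [[0,0,0.05],0],
  ],
)

```text
time: 5.42
tool_pos: [0.5071, 0.2158, 0.0675]
tool_rot: [-3.141, 0.001, -2.599]
contact_force: [-4.8, -2.6, 17.4]
opening: 0.0005
grip_force: 8.7
```

Emit:
step_arm(
  motion=[
    [[0,0,-1],0],
    [[0,0,-2],0],
    [[0,0,-3],0.18],
    [[0.3,-0.05,-3],0.36],
    [[0.6,-0.1,-3],0.54],
    [[0.9,-0.18,-3],0.72],
    [[1.2,-0.18,-3],0.9],
    [[1.5,-0.18,-3],1.08],
    [[1.87,-0.18,-3],1.26],
    [[1.87,-0.18,-3],1.44],
  ],
)

```text
time: 6.68
tool_pos: [0.4153, 0.1481, 0.2456]
tool_rot: [-3.141, -0.0, 2.237]
contact_force: [0.0, 0.7, -0.4]
opening: 0.0005
grip_force: 0.0
```

Emit:
step_arm(
  motion=[
    [[0,0,0],0.131],
    [[0,0,0],0.131],
    [[0,0,0],0.131],
  ],
)

```text
time: 7.05
tool_pos: [0.4165, 0.1486, 0.2455]
tool_rot: [-3.142, -0.0, 2.115]
contact_force: [0.2, -0.7, 0.7]
opening: 0.0006
grip_force: 0.0
```

Run:
```python
from st import *
import cv2
st()
a=robot.read_camera("scene")["pixels"][90:240,170:320,::-1];b=robot.read_camera("top")["pixels"][140:265,150:290,::-1]
a=cv2.resize(a,(400,400),interpolation=2);b=cv2.resize(b,(400,357),interpolation=2);cv2.imwrite("pics/p3.png",np.hstack([a,np.vstack([b,np.zeros((43,400,3),np.uint8)])]))
```

```text
t 7.05 fixTCP mm [133.3  -0.3 245.5] yawerr 4.7143 F [ 0.2 -0.7  0.7] q [ 0.17  0.19  1.73  0.    1.22 -0.38] open 0.0005939328840808499
```

View pics/p3.png

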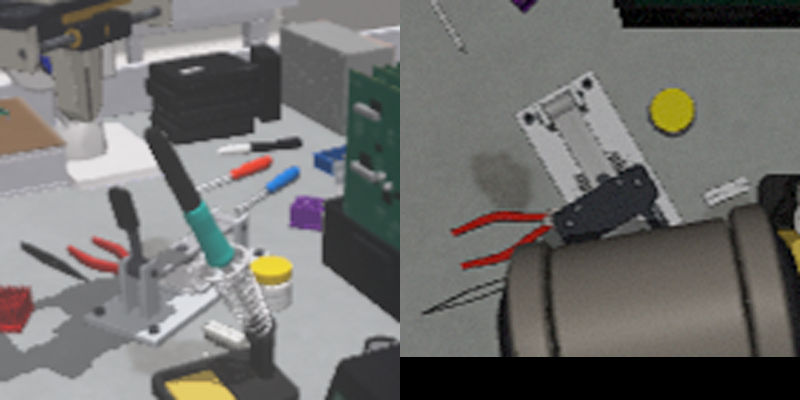

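The strap lies flat and the lever is still upright at about (120,210). The fingers are outboard of the lever, so I'll descend and push it.

Emit:
step_arm(
  motion=[
    [[0,0,0.7],0],
    [[0,0,1.3],0],
    [[0,0,1.75],0],
    [[0,0,1.75],0],
  ],
)

```text
time: 7.65
tool_pos: [0.4153, 0.1484, 0.1391]
tool_rot: [-3.138, -0.002, 2.114]
contact_force: [-0.5, -0.2, 1.3]
opening: 0.0007
grip_force: 0.0
```

```bash
python3 st.py
```

```text
t 7.65 fixTCP mm [134.4  -0.7 139.1] yawerr 4.7126 F [-0.5 -0.2  1.3] q [ 0.17  0.32  1.89  0.    0.94 -0.37] open 0.0007301319181074833
```

Emit:
step_arm(
  motion=[
    [[0,0.3,-0.07],0],
    [[0,0.46,-0.11],0],
    [[0,0.62,-0.14],0],
    [[0,0.78,-0.13],0],
    [[0,0.93,-0.12],0],
    [[0,1.1,-0.08],0],
    [[0,1.24,-0.02],0],
    [[0,1.38,0.07],0],
    [[0,1.51,0.16],0],
    [[0,1.51,0.16],0],
  ],
)

```text
time: 8.9
tool_pos: [0.4944, 0.1956, 0.1302]
tool_rot: [-3.141, -0.0, 2.113]
contact_force: [1.3, -1.2, -0.0]
opening: 0.0007
grip_force: 0.0
```

Run:
```python
from st import *
import cv2
st()
a=robot.read_camera("scene")["pixels"][90:240,170:320,::-1]
cv2.imwrite("pics/p4.png",cv2.resize(a,(450,450),interpolation=2))
```

```text
t 8.9 fixTCP mm [ 42.3  -0.3 130.2] yawerr 4.7118 F [ 1.3 -1.2 -0. ] q [ 0.23  0.47  1.66  0.    1.01 -0.31] open 0.000699905000738178
```

View pics/p4.png

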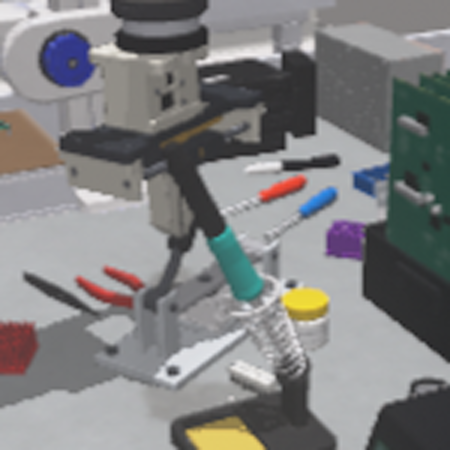

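The finger is pressing on the handle and the lever is over about halfway. I'll continue down.

Emit:
step_arm(
  motion=[
    [[0,0.14,0.12],0],
    [[0,0.26,0.24],0],
    [[0,0.36,0.35],0],
    [[0,0.46,0.43],0],
    [[0,0.52,0.48],0],
    [[0,0.52,0.48],0],
    [[0,0.52,0.48],0],
  ],
)

```text
time: 9.82
tool_pos: [0.5213, 0.2116, 0.1023]
tool_rot: [3.14, 0.0, 2.113]
contact_force: [0.3, 0.0, -0.6]
opening: 0.0006
grip_force: 0.0
```

Emit:
step_arm(
  motion=[
    [[0,0,0.03],0],
    [[0,0,0.05],0],
    [[0,0,0.05],0],
  ],
)

```text
time: 10.2
tool_pos: [0.5213, 0.2116, 0.0995]
tool_rot: [3.14, 0.0, 2.113]
contact_force: [0.5, 1.3, 1.7]
opening: 0.0005
grip_force: 1.2
```

Emit:
step_arm(
  motion=[
    [[0,0,0.03],0],
    [[0,0,0.05],0],
    [[0,0,0.05],0],
  ],
)

```text
time: 10.58
tool_pos: [0.5208, 0.2114, 0.096]
tool_rot: [-3.141, -0.0, 2.113]
contact_force: [1.1, -0.7, 2.9]
opening: 0.0003
grip_force: 1.1
```

Emit:
step_arm(
  motion=[
    [[0,0,0.03],0],
    [[0,0,0.05],0],
    [[0,0,0.05],0],
  ],
)

```text
time: 10.95
tool_pos: [0.5209, 0.2115, 0.0931]
tool_rot: [3.142, -0.0, 2.113]
contact_force: [1.9, 0.9, 1.4]
opening: 0.0003
grip_force: 1.2
```

Run:
```python
from st import *
import cv2
st()
a=robot.read_camera("scene")["pixels"][120:220,190:300,::-1]
cv2.imwrite("pics/p5.png",cv2.resize(a,(660,600),interpolation=2))
```

```text
t 10.95 fixTCP mm [11.4 -0.2 93.1] yawerr 4.7117 F [1.9 0.9 1.4] q [ 0.25  0.57  1.61  0.    0.96 -0.29] open 0.0003415420919130436
```

View pics/p5.png

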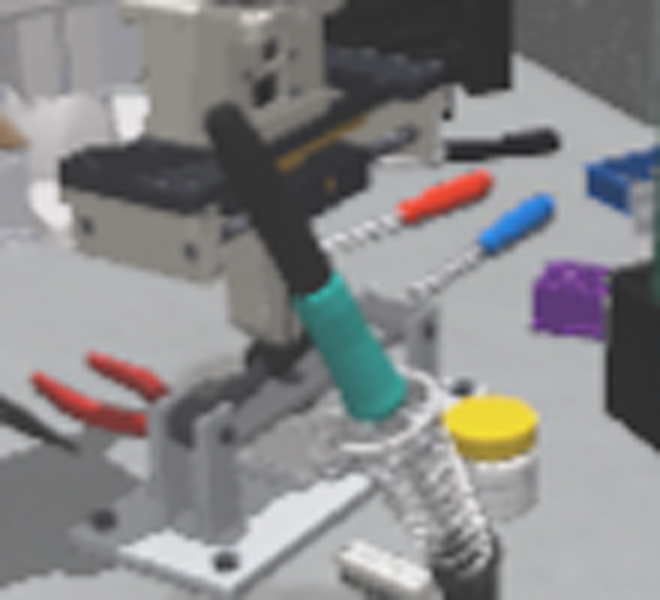

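The lever is almost down over the strap's end, and the finger is still in light contact with the handle. I'll keep pressing until it reaches the stop.

Emit:
step_arm(
  motion=[
    [[0,0,0.03],0],
    [[0,0,0.05],0],
    [[0,0,0.05],0],
  ],
)

```text
time: 11.38
tool_pos: [0.5212, 0.2116, 0.0919]
tool_rot: [3.14, 0.0, 2.113]
contact_force: [-3.2, -1.0, 16.5]
opening: 0.0006
grip_force: 8.3
```

Emit:
step_arm(
  motion=[
    [[0,0,0.02],0],
    [[0,0,0.03],0],
    [[0,0,0.03],0],
  ],
)

```text
time: 11.75
tool_pos: [0.5213, 0.2116, 0.0914]
tool_rot: [3.139, 0.001, 2.113]
contact_force: [-5.8, -1.2, 24.8]
opening: 0.0002
grip_force: 13.3
```

It reached a hard stop at 25 N. Next I'll retreat upward and verify.

Emit:
step_arm(
  motion=[
    [[0,0,-0.5],0],
    [[0,0,-1.2],0],
    [[0,0,-2],0],
    [[0,-0.8,-2.8],0],
    [[0,-1.6,-3],0],
    [[0.6,-2.4,-3],0],
    [[1.2,-3,-3],0],
    [[1.2,-3,-3],0],
  ],
)

```text
time: 12.75
tool_pos: [0.3262, 0.1803, 0.2681]
tool_rot: [-3.14, -0.001, 2.115]
contact_force: [0.2, 1.0, -0.6]
opening: 0.0002
grip_force: 0.0
```

Run:
```python
from st import *
import cv2
st()
a=robot.read_camera("scene")["pixels"][130:220,200:290,::-1];b=robot.read_camera("top")["pixels"][140:265,150:290,::-1]
a=cv2.resize(a,(400,400),interpolation=2);b=cv2.resize(b,(400,357),interpolation=2);cv2.imwrite("pics/p6.png",np.hstack([a,np.vstack([b,np.zeros((43,400,3),np.uint8)])]))
print("lever tip expected",[proj(n,o+M@np.array([-.016,0,.075])) for n in("top","scene")],"strap tip",[proj(n,o+M@np.array([.06,0,.047])) for n in("top","scene")])
```

```text
t 12.75 fixTCP mm [194.2 -74.1 268.1] yawerr 4.7138 F [ 0.2  1.  -0.6] q [ 0.3   0.04  1.84  0.    1.26 -0.25] open 0.00023079970959763397
lever tip expected [array([217.57121582, 196.84619174]), array([240.54564035, 172.46719634])] strap tip [array([232.62002045, 221.48136193]), array([224.53953268, 192.0891324 ])]
```

View pics/p6.png

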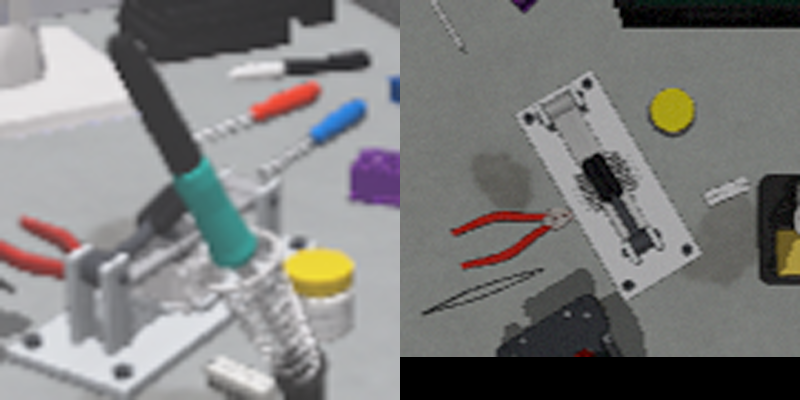

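The picture shows the strap flat and the lever handle lying over it. Its tip is at about (592,157) in the top crop, against an expected (593,162) for fully down. The heat sink is still in its pocket and the things round the fixture have not moved.

```bash
python3 -c "
from cell import robot
print(robot.hand_in())"
```

```text
the job is handed in; nothing more can be done
None
```

The clamp is closed: the strap was pushed flat onto the heat sink first, then the lever to a hard stop over its end; the last images show the heat sink still in its pocket and the surrounding items unmoved; handed in at about 13 s.

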